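# Set the bar-length stop of a soap cutter

### The job

Set the stop of the wooden soap cutter: take the aluminium tube with the red band from the rack and slide it, yellow tapered nose first, through the hole in the cutter's white guide block until the front edge of the red band is level with the face of the block, the whole band still showing outside. Let go of it there, and leave the blue-banded tube, the soap loaf, the bottle and the beaker where they are.

Things in the scene. Friction and masses are not known exactly. Their poses are not given: they have to be found in the camera images.
- red_tube: Aluminium stop tube to insert, 28 mm diameter, 200 mm long, about 90 g (65 to 125); red band 120 to 132 mm behind the nose; black cap on the last 12 mm at the rear. Origin on its axis at mid-length; +x along the axis to the nose (yellow, its last 15 mm tapering to 16 mm diameter), 100 mm away. Starts lying level in the rack, axis 44 mm above the table; the part behind the band is free to grip.
- red_tube_nose (a point): Centre of the red-banded tube's nose (the very end of its yellow taper, which goes in first); same axes as the tube.
- red_tube_mark (a point): Point on the red-banded tube's axis at the front (nose-side) edge of the red band, 120 mm behind the nose; same axes as the tube.
- cutter: Fixed wooden soap cutter, 310 (x) x 110 (y) x 160 mm high. Origin at table height below the bore's mouth. White guide block: x = 0 to 60, 90 mm wide, 70 to 160 mm above the table. Behind it an open-topped bed (floor 72, walls to 157 mm above the table) holds the soap loaf. Nothing inside stops the tube: it passes through the block into the bed.
- mouth (a point): Centre of the bore's mouth in the outer face of the white guide block, 115 mm above the table. +x is the bore's axis and the insertion direction (level), z up. Round bore, 32 mm diameter, 60 mm long, open at both ends, without a lead-in. A released tube sinks 2 mm onto the bottom of the bore and stays by its weight.
- rack: Fixed dark wooden rack, base 130 x 150 x 8 mm, origin at table height; both tubes' noses point to its +x. They lie at y = +48 and -48 mm (which is where varies), mid-length at x = 0, each on two saddles 10 mm thick, 42 mm wide, at x = +60 and -35 mm, cheeks up to 40 mm above the table; the rear 60 mm of the tube overhangs freely.
- blue_tube: The other stop tube, not to be used: the same size as the red-banded one, with a blue band that begins 85 mm behind the nose. Origin on its axis at mid-length, +x to the nose.
- soap: Pink soap loaf, 110 x 66 x 62 mm, lying loose in the cutter's bed; its near end is 175 to 185 mm beyond the mouth of the bore. Origin at the centre of its underside.
- bottle: Small amber bottle with red cap, 42 mm diameter, 110 mm high, standing on the table. Origin at the centre of its underside.
- beaker: Clear plastic beaker, 72 mm rim diameter, 110 mm high, standing on the table. Origin at the centre of its underside.
Things that resemble listed ones, but are neither listed nor needed, are in the scene too. What is shaped like the red_tube but green, orange or turquoise is not meant.

How it is judged:
At the end, for the whole second after the job is handed in: The red-banded tube rests through the guide block, the front edge of its band within 5 mm of the block's face and of the bore's axis, aligned within 0.1 rad, nose in the bed; the blue-banded tube is within 20 mm, the soap 15 mm, bottle and beaker 30 mm of their starts (x of red_tube_mark in the frame of mouth between -0.005 and 0.005 m and y of red_tube_mark in the frame of mouth between -0.005 and 0.005 m and z of red_tube_mark in the frame of mouth between -0.005 and 0.005 m and x of red_tube_nose in the frame of mouth above 0.1 m and angle between the x axis of red_tube and the x axis of mouth, either way round below 0.1 rad and linear speed of red_tube below 0.02 m/s and distance of blue_tube from where it was at the start of the episode below 0.02 m and distance of soap from where it was at the start of the episode below 0.015 m and distance of each of bottle, beaker from where it was at the start of the episode below 0.03 m); the robot touches nothing.
It fails at once if the blue tube is shifted by more than 20 mm (distance of blue_tube from where it was at the start of the episode above 0.02 m).
It fails at once if the soap is shifted by more than 15 mm (distance of soap from where it was at the start of the episode above 0.015 m).
It fails at once if the bottle is shifted by more than 30 mm (distance of bottle from where it was at the start of the episode above 0.03 m).
It fails at once if the beaker is shifted by more than 30 mm (distance of beaker from where it was at the start of the episode above 0.03 m).
It also fails if it takes over 46 s, if anything falls off the work surface, if the arm or the gripper's body presses on something with over 40 N, if the wrist force passes 120 N, or if a joint passes its speed limit or range.

### The arm

A 6-joint arm with a two-finger parallel gripper is mounted at the origin on the work surface. World frame = base frame: x ahead of the robot, y to its left, z up, the work surface at z = 0. Lengths are in m, angles in rad, forces in N, time in s.
With the tool pointing down it reaches from about 0.35 to 0.875 m from the base axis. Payload 4.2 kg.
Tool frame: the origin (TCP) lies at the very end of the fingers, on their centre line; the grasp point (between the pads) lies 19 mm behind it; z points along the fingers, y is the line along which they close (so a half turn about z gives the same grasp; the last joint's range is limited). The gripper opens to 87 mm and grips with 3 to 60 N. Pads are 19 mm wide; open, the fingers measure 117 mm over their backs; the gripper's body (75 mm by 190 mm) begins 51 mm behind the grasp point.
Start: joints at [1.443, 0.385, 0.008, 0, -1.194, -0.259], TCP at [0.236, 0.579, 0.223] pointing down, gripper open.
Joint ranges: [-3.14, 3.14], [-1.21, 2.06], [-1.07, 1.41], [-3.16, 2.05], [-2.99, -0.16], [-3.1, 3.1]. Speed limits (rad/s): [2.79, 2.79, 3.14, 3.14, 3.14, 3.14].

### API

Orientations are given as a unit quaternion [x, y, z, w].
In Python, from bench import r, cams gives the robot as it stands.
- The arm moves only by the tool arm_command, never from a script. Its arguments are lists of equal length, an entry for each row: "delta_pos": the shift along the tool's x, y, z as a fraction of full scale, a list of three; "turn": the turn about the tool's z as a fraction of full scale; "grip": the closure, from -1 (fully open) to 1 (shut). A call has 1 to 12 rows; each row is the pose to reach, as a shift and turn from the pose commanded when the call began, along the tool's axes at that moment; what a row does not reach only later rows make up. Full scale, the value 1, is 10 cm for a shift and 30 degrees for a turn. A row lasts 1/12 s, in which the tool goes at most 41.7 mm and 7.16 degrees, less where a joint would pass 70% of its speed; a pose out of reach is approached as far as the arm can. A call with a number of a shift or a turn outside -1 to 1 is refused whole. A call with a gripper value outside its range is refused whole. The fingers move at their own pace and stop on an object; "grip_force" is the grip in N (left out, the last holds). Time passes only in rows, so rows that repeat a pose let the fingers close. It gives the time, the measured TCP pose, the force, the opening and the grip force at its end, in the units of the state.
- r.observe(): the state, without advancing time (a new reading comes with each control period).
- cams.camera(name): name is "scene" or "side" or "wrist"; returns a dict with "pixels" (480x640x3 uint8, red, green, blue), "fx", "fy", "cx", "cy" (pixels), "dist_coeffs" ([k1, k2, p1, p2, k3] as OpenCV has them; the pictures are not rectified), "T" (4x4, takes a point from camera to world coordinates); the wrist camera has in their place "hand_eye" (4x4, takes a point from camera to tool coordinates, whose origin is the TCP and whose axes are the flange's). Camera axes: x right, y up, looking along -z (the intrinsics and any distortion apply to the point x, -y, -z); pixel columns grow to the right and rows downward; lengths in m; the calibration is good to about 2 mm. A picture is of the moment at which its call begins: read the wrist's pose just before it. There is no depth.
- r.job_done(): hands the job in; it is judged then, once.
The state is a dict: "t": time; "joint_pos": joint angles; "qvel": joint speeds; "joint_torque": joint torques, N m; "ee_pos": TCP position; "eef_rot": TCP orientation; "wrist_force": force on the tool from outside, world axes, zero at the start; "moment": the same for the moment, N m; "gripper_width": finger opening in m; "grasp_force": force on a finger pad.
Only numpy, scipy, OpenCV 4.12 (cv2) and the standard library are available. Lean on these libraries where they do the work, as an engineer would, in place of code of your own. Each camera call takes 0.05 s, during which the arm holds its last target. There are 200 camera calls.

## Working session

There is one attempt and no reset: what is moved stays moved. The work goes in short steps, Python scripts to look and compute and a tool call to move; the robot and the scene stay as the last step left them, time stands still between calls to the robot, and variables do not carry over. Pictures are saved under pics/ and viewed, at most 10 in all, crops included, and the job is handed in when it is done.

Besides the shell and the picture viewer there is one more tool, called by a JSON object that holds its "api" and its "payload". arm_command: Moves the arm, as the interface text tells. Shift numbers are shares of 10 cm and turn numbers shares of 30 degrees, none past 1 either way. Its arguments: {"type":"object","properties":{"delta_pos":{"type":"array"},"turn":{"type":"array"},"grip":{"type":"array"},"grip_force":{"type":"number"}},"required":["delta_pos","turn","grip"]}

```bash
mkdir -p pics
cat > h.py <<'E'
import numpy as np, cv2
from bench import r, cams
from scipy.spatial.transform import Rotation as R
def shot(n,f):
    s=r.observe(); c=cams.camera(n)
    if 'T' not in c or c.get('T') is None:
        T=np.eye(4);T[:3,:3]=R.from_quat(s['eef_rot']).as_matrix();T[:3,3]=s['ee_pos'];c['T']=T@np.array(c['hand_eye'])
    c['T']=np.array(c['T'])
    cv2.imwrite(f'pics/{f}.png',c['pixels'][:,:,::-1]); 
    np.savez(f'pics/{f}.npz',T=c['T'],k=[c['fx'],c['fy'],c['cx'],c['cy']],d=c['dist_coeffs'],p=c['pixels'])
    return load(f)
def load(f): return dict(np.load(f'pics/{f}.npz'))
def ray(c,px):
    fx,fy,cx,cy=c['k'];K=np.array([[fx,0,cx],[0,fy,cy],[0,0,1]])
    u=cv2.undistortPoints(np.array(px,float).reshape(-1,1,2),K,c['d']).reshape(-1,2)
    d=np.c_[u[:,0],-u[:,1],-np.ones(len(u))]@c['T'][:3,:3].T
    return c['T'][:3,3],d
def plane(c,px,z):
    o,d=ray(c,px); return o+d*((z-o[2])/d[:,2])[:,None]
def tri(c1,p1,c2,p2):
    A=0;b=0;rs=[]
    for c,p in((c1,p1),(c2,p2)):
        o,d=ray(c,[p]);d=d[0]/np.linalg.norm(d[0]);P=np.eye(3)-np.outer(d,d);A=A+P;b=b+P@o;rs.append((o,P))
    x=np.linalg.solve(A,b); return x,[np.linalg.norm(P@(x-o)) for o,P in rs]
def proj(c,X):
    fx,fy,cx,cy=c['k'];K=np.array([[fx,0,cx],[0,fy,cy],[0,0,1]])
    q=(np.atleast_2d(X)-c['T'][:3,3])@c['T'][:3,:3]*[1,-1,-1]
    return cv2.projectPoints(q,np.zeros(3),np.zeros(3),K,c['d'])[0].reshape(-1,2)
E
python3 - <<'E'
from h import *
s=r.observe();print(s['t'],s['ee_pos'],s['eef_rot'],s['gripper_width'])
for n in('scene','side','wrist'):
    c=shot(n,n);print(n,c['T'].round(3).tolist(),c['k'])
E
```

```text
0.0 [0.23550684 0.57828704 0.22148563] [ 9.81339292e-01 -1.92281265e-01 -1.69949924e-04  1.03946226e-03] 0.0870925517757359
scene [[-0.455, -0.76, 0.464, 1.093], [0.89, -0.391, 0.233, 0.242], [0.005, 0.519, 0.855, 1.073], [0.0, 0.0, 0.0, 1.0]] [519.87928799 519.87928799 323.58277808 223.97138208]
side [[0.879, 0.342, -0.332, 0.085], [-0.476, 0.62, -0.624, -0.914], [-0.008, 0.706, 0.708, 1.065], [0.0, 0.0, 0.0, 1.0]] [495.33866339 495.33866339 329.20707058 250.56118712]
wrist [[-0.377, 0.899, 0.224, 0.297], [-0.926, -0.367, -0.089, 0.553], [0.002, -0.241, 0.971, 0.383], [0.0, 0.0, 0.0, 1.0]] [385.13460191 385.13460191 322.41236262 232.15413133]
```

View pics/scene.png

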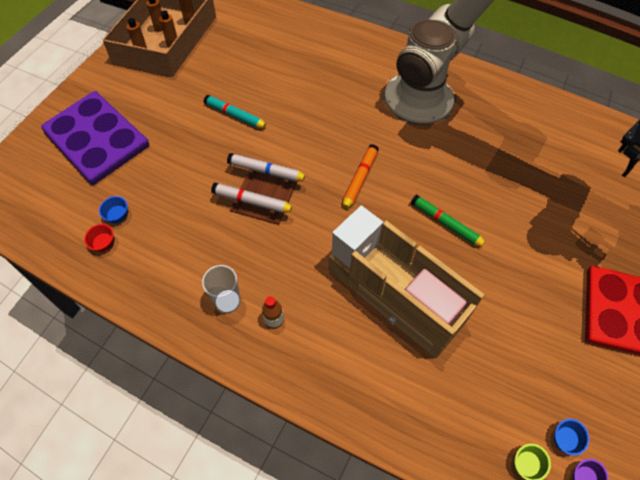

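View pics/side.png

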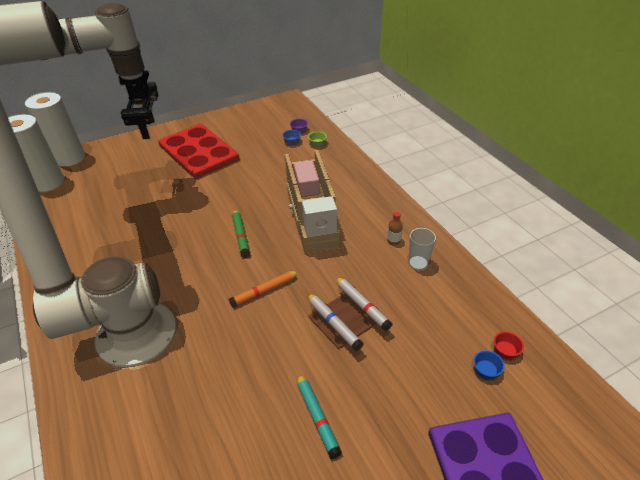

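The scene view shows the blue-banded aluminium tube at (230,160)–(302,176) and the red-banded one at (213,190)–(290,207). The side view shows the red-banded one at (340,283)–(390,325). The coloured decoys are turquoise (235,112), orange (361,175) and green (447,220) in the scene view. The guide block is at (357,235) in the scene view and (320,215) in the side view. The target is the aluminium tube with the red band, and I'll confirm that in a crop.

Run:
```python
from h import *
a=load('scene')['p'];b=load('side')['p']
f=lambda im,x,y,w,h:cv2.resize(im[y:y+h,x:x+w],(400,300),interpolation=cv2.INTER_CUBIC)
m=np.vstack([np.hstack([f(a,200,145,112,84),f(b,296,270,112,84)]),np.hstack([f(a,325,200,80,60),f(b,285,190,80,60)])])
cv2.imwrite('pics/crop1.png',m[:,:,::-1])
for n,c,(x0,y0,x1,y1) in(('scene',load('scene'),(205,180,300,220)),('side',load('side'),(330,270,395,335))):
    hsv=cv2.cvtColor(c['p'],cv2.COLOR_RGB2HSV)[y0:y1,x0:x1].astype(int);H,S,V=hsv[...,0],hsv[...,1],hsv[...,2]
    for k,mk in(('yel',(H>20)&(H<35)&(S>150)&(V>120)),('red',((H<4)|(H>174))&(S>170)&(V>90)),('blk',(V<45))):
        N,l,st,ce=cv2.connectedComponentsWithStats(mk.astype(np.uint8))
        print(n,k,[(st[i,4],(ce[i]+[x0,y0]).round(1).tolist()) for i in range(1,N) if st[i,4]>8])
```

```text
scene yel [(np.int32(47), [286.8, 206.8])]
scene red [(np.int32(41), [239.6, 194.1])]
scene blk [(np.int32(140), [283.8, 183.0]), (np.int32(27), [213.6, 187.7]), (np.int32(315), [257.4, 209.7])]
side yel [(np.int32(13), [339.1, 279.7])]
side red [(np.int32(32), [367.3, 306.5])]
side blk [(np.int32(43), [386.1, 326.3])]
```

View pics/crop1.png

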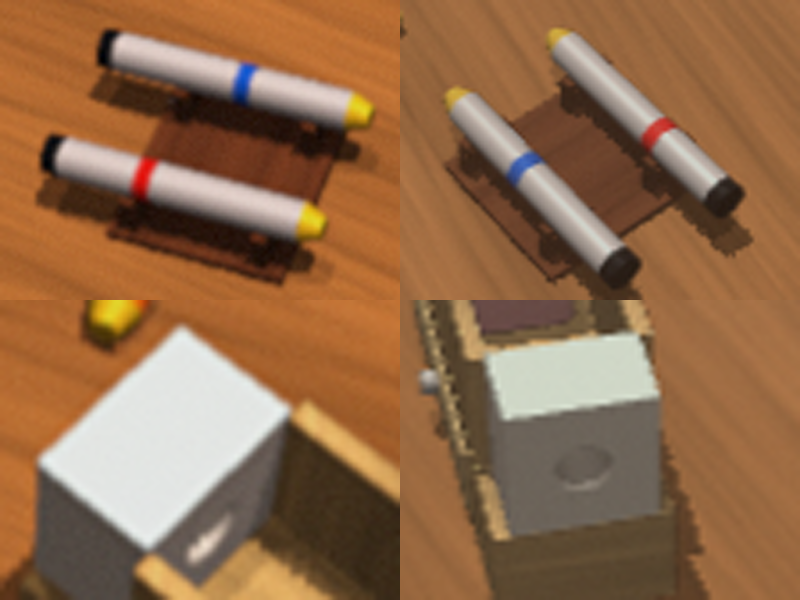

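The crop confirms it: the upper left and upper right panels show the red-banded aluminium tube in the rack next to the blue one. The lower panels show the guide block's top corners, and the bore at about (401,393) in the side view crop.

Run:
```python
from h import *
a=load('scene');b=load('side')
pa=plane(a,[(333,232),(361.4,205.6),(383,221.6),(354.6,249.6)],.16)
pb=plane(b,[(305.6,213.6),(337,210),(334,197),(303,201.6)],.16)
print(pa.round(4),'\n',pb.round(4))
# bore centre in side image
print('bore tri-free', ray(b,[(285+583/5-400/5,190+167/5)])[1])
for k,p,q,z in(('yel',(286.8,206.8),(339.1,279.7),.044),('red',(239.6,194.1),(367.3,306.5),.052),('blk',(213.6,187.7),(386.1,326.3),.046)):
    x,e=tri(a,p,b,q);print(k,x.round(4),np.round(e,4),plane(a,[p],z)[0].round(4),plane(b,[q],z)[0].round(4))
# blue
```

```text
[[0.605  0.0196 0.16  ]
 [0.52   0.0439 0.16  ]
 [0.5354 0.1004 0.16  ]
 [0.6217 0.0762 0.16  ]] 
 [[0.5202 0.0437 0.16  ]
 [0.6044 0.0148 0.16  ]
 [0.6249 0.0696 0.16  ]
 [0.5371 0.0943 0.16  ]]
bore tri-free [[ 0.33679862  0.66507043 -0.66894681]]
yel [ 0.5321 -0.1331  0.0497] [0.0027 0.0027] [ 0.5312 -0.1368  0.044 ] [ 0.5328 -0.1266  0.044 ]
red [ 0.5516 -0.2505  0.0503] [0.0039 0.0039] [ 0.5556 -0.2521  0.052 ] [ 0.5481 -0.2488  0.052 ]
blk [ 0.5622 -0.3216  0.0434] [0.0024 0.0024] [ 0.5654 -0.3217  0.046 ] [ 0.5591 -0.3215  0.046 ]
```

{"api": "arm_command", "payload": {"delta_pos": [[0.4,0.4,0],[0.7,0.7,0],[1,1,0],[1,1,0]], "turn": [0,0,0,0], "grip": [-1,-1,-1,-1]}}

```text
t: 0.48
ee_pos: [0.2912, 0.444, 0.2223]
eef_rot: [0.981, -0.193, -0.0, 0.001]
wrist_force: [-1.1, -0.2, 0.3]
gripper_width: 0.0869
grasp_force: 0.0
```

{"api": "arm_command", "payload": {"delta_pos": [[0.3,0.3,0],[0.6,0.6,0],[0.8,0.8,0],[1,1,0]], "turn": [0,0,0,0], "grip": [-1,-1,-1,-1]}}

```text
t: 0.82
ee_pos: [0.3458, 0.3162, 0.2226]
eef_rot: [0.981, -0.192, -0.0, -0.0]
wrist_force: [0.6, -0.4, -0.8]
gripper_width: 0.0875
grasp_force: 0.0
```

{"api": "arm_command", "payload": {"delta_pos": [[0.3,0.3,0],[0.6,0.6,0],[0.8,0.8,0],[1,1,0]], "turn": [0,0,0,0], "grip": [-1,-1,-1,-1]}}

```text
t: 1.15
ee_pos: [0.4007, 0.186, 0.2226]
eef_rot: [0.981, -0.193, 0.0, -0.0]
wrist_force: [0.1, 1.0, 1.0]
gripper_width: 0.0869
grasp_force: 0.0
```

{"api": "arm_command", "payload": {"delta_pos": [[0.3,0.3,0],[0.6,0.6,0],[0.8,0.8,0],[1,1,0]], "turn": [0,0,0,0], "grip": [-1,-1,-1,-1]}}

```text
t: 1.48
ee_pos: [0.4557, 0.0556, 0.2226]
eef_rot: [0.981, -0.193, 0.0, -0.0]
wrist_force: [0.7, 0.4, -0.3]
gripper_width: 0.0874
grasp_force: 0.0
```

{"api": "arm_command", "payload": {"delta_pos": [[0.3,0.3,0],[0.6,0.6,0],[0.8,0.8,0],[1,1,0]], "turn": [0,0,0,0], "grip": [-1,-1,-1,-1]}}

```text
t: 1.82
ee_pos: [0.5107, -0.0749, 0.2224]
eef_rot: [0.981, -0.193, -0.0, 0.0]
wrist_force: [0.4, 0.4, -0.5]
gripper_width: 0.0872
grasp_force: 0.0
```

{"api": "arm_command", "payload": {"delta_pos": [[0.3,0.3,0],[0.6,0.6,0],[0.8,0.8,0],[1,1,0],[1,1,0],[1,1,0]], "turn": [0.2,0.4,0.6,0.8,1,1], "grip": [-1,-1,-1,-1,-1,-1]}}

```text
t: 2.32
ee_pos: [0.5652, -0.2047, 0.2214]
eef_rot: [0.897, -0.442, -0.001, 0.0]
wrist_force: [-0.5, 0.5, -0.3]
gripper_width: 0.0871
grasp_force: 0.0
```

{"api": "arm_command", "payload": {"delta_pos": [[0,0,0],[0,0,0],[0,0,0],[0,0,0],[0,0,0],[0,0,0]], "turn": [0.2,0.4,0.6,0.8,0.94,0.94], "grip": [-1,-1,-1,-1,-1,-1]}}

```text
t: 2.82
ee_pos: [0.5649, -0.2023, 0.2226]
eef_rot: [0.765, -0.644, -0.0, -0.0]
wrist_force: [0.7, -0.8, 0.5]
gripper_width: 0.0873
grasp_force: 0.0
```

Run:
```python
from h import *
c=shot('wrist','w2');print(c['T'].round(3).tolist())
```

```text
[[-0.985, 0.165, 0.041, 0.577], [-0.17, -0.956, -0.237, -0.268], [0.0, -0.241, 0.971, 0.384], [0.0, 0.0, 0.0, 1.0]]
```

View pics/w2.png

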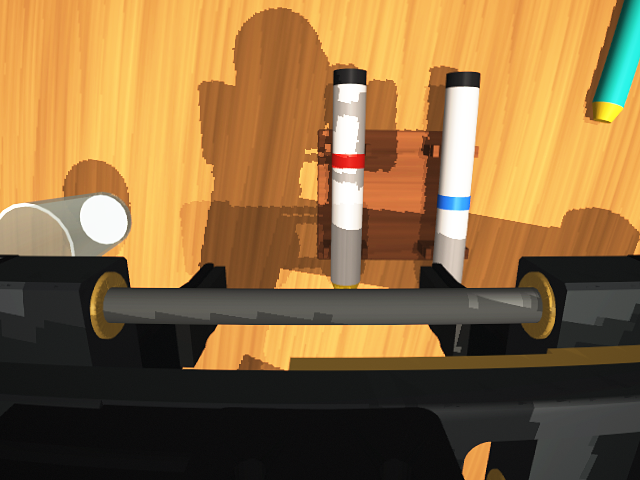

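The wrist view shows the red-banded tube with its cap at (349,76) and band at (348,161), the blue-banded tube to its right at (455,203), and the beaker at left (60,230).

Run:
```python
from h import *
c=load('w2');hsv=cv2.cvtColor(c['p'],cv2.COLOR_RGB2HSV).astype(int);H,S,V=hsv[...,0],hsv[...,1],hsv[...,2]
m=np.zeros(H.shape,bool);m[145:180,325:370]=1
ys,xs=np.where(m&((H<6)|(H>172))&(S>180)&(V>90));print('band',xs.min(),xs.max(),ys.min(),ys.max())
# silhouettes: low-saturation (tube) row extents
ctr=[]
for y in (100,115,130,180,200,220,245,265):
    x=np.where(S[y,325:372]<60)[0]+325;print(y,x.min(),x.max());
m[:]=0;m[60:95,325:372]=1
yb,xb=np.where(m&(V<60)&(S<90));print('cap',xb.min(),xb.max(),yb.min(),yb.max())
mid=lambda a:(a.min()+a.max())/2
bx=mid(xs)
f,rr=plane(c,[(bx,ys.max()+.5),(bx,ys.min()-.5)],.058);print('band front/rear',f.round(4),rr.round(4),np.linalg.norm(f-rr))
print('centre pts z.044',plane(c,[(mid(xs),ys.mean()),(mid(xb),78)],.044).round(4))
a=load('scene');b=load('side');print('beaker rim',plane(a,[(220.5,282)],.11).round(3),plane(b,[(422,239)],.11).round(3),'bottle',plane(a,[(270,301)],.11).round(3),plane(b,[(397,215)],.11).round(3))
```

```text
band 332 364 154 167
100 333 364
115 333 364
130 333 364
180 332 362
200 332 362
220 332 361
245 331 360
265 331 359
cap 334 365 69 84
band front/rear [ 0.5517 -0.2467  0.058 ] [ 0.5538 -0.2582  0.058 ] 0.01160284042511875
centre pts z.044 [[ 0.5516 -0.2516  0.044 ]
 [ 0.563  -0.3196  0.044 ]]
beaker rim [[ 0.789 -0.144  0.11 ]] [[ 0.779 -0.157  0.11 ]] bottle [[ 0.779 -0.033  0.11 ]] [[ 0.776 -0.039  0.11 ]]
```

{"api": "arm_command", "payload": {"delta_pos": [[0.3,0.1,0],[0.6,0.21,0.2],[0.87,0.21,0.5],[0.87,0.21,0.8],[0.87,0.21,1],[0.87,0.21,1]], "turn": [0.01,0.01,0.01,0.01,0.01,0.01], "grip": [-1,-1,-1,-1,-1,-1]}}

```text
t: 3.37
ee_pos: [0.5555, -0.2914, 0.1171]
eef_rot: [0.763, -0.647, -0.005, 0.002]
wrist_force: [-0.4, 0.8, -0.7]
gripper_width: 0.0871
grasp_force: 0.0
```

{"api": "arm_command", "payload": {"delta_pos": [[0,0,0.2],[0,0,0.4],[0,0,0.6],[0,0,0.8],[0,0,0.98],[0,0,0.98],[0,0,0.98]], "turn": [0,0,0,0,0,0,0], "grip": [-1,-1,-1,-1,-1,-1,-1]}}

```text
t: 3.95
ee_pos: [0.5595, -0.2922, 0.0253]
eef_rot: [0.763, -0.646, 0.0, 0.0]
wrist_force: [0.2, 0.8, 0.9]
gripper_width: 0.0871
grasp_force: 0.0
```

{"api": "arm_command", "payload": {"delta_pos": [[0,0,0],[0,0,0],[0,0,0],[0,0,0],[0,0,0],[0,0,0],[0,0,0],[0,0,0],[0,0,0],[0,0,0]], "turn": [0,0,0,0,0,0,0,0,0,0], "grip": [0,0.5,1,1,1,1,1,1,1,1], "grip_force": 40}}

```text
t: 4.78
ee_pos: [0.5588, -0.2925, 0.0245]
eef_rot: [0.762, -0.647, -0.0, 0.0]
wrist_force: [-0.5, 0.1, 0.2]
gripper_width: 0.0283
grasp_force: 0.2
```

{"api": "arm_command", "payload": {"delta_pos": [[0,0,0],[0,0,0],[0,0,-0.1],[0,0,-0.25],[0,0,-0.4],[0,0,-0.55],[0,0,-0.71],[0,0,-0.71]], "turn": [0,0,0,0,0,0,0,0], "grip": [1,1,1,1,1,1,1,1]}}

```text
t: 5.45
ee_pos: [0.5613, -0.2934, 0.0999]
eef_rot: [0.763, -0.647, 0.004, -0.001]
wrist_force: [0.1, 0.5, 0.4]
gripper_width: 0.027
grasp_force: 40.0
```

{"api": "arm_command", "payload": {"delta_pos": [[-0.05,0.05,0],[-0.15,0.1,0],[-0.3,0.15,0],[-0.45,0.2,0],[-0.6,0.25,0],[-0.75,0.3,0],[-0.9,0.3,0],[-1,0.3,0],[-1,0.3,0],[-1,0.3,0]], "turn": [0.1,0.25,0.4,0.55,0.7,0.8,0.89,0.89,0.89,0.89], "grip": [1,1,1,1,1,1,1,1,1,1]}}

```text
t: 6.28
ee_pos: [0.5133, -0.1984, 0.0955]
eef_rot: [-0.593, 0.805, -0.0, 0.0]
wrist_force: [-0.5, -1.0, -0.0]
gripper_width: 0.0267
grasp_force: 40.0
```

Run:
```python
from h import *
s=r.observe();print(s['ee_pos'],np.degrees(2*np.arctan2(s['eef_rot'][1],s['eef_rot'][0])))
old=load('side');print('bore',plane(old,[(321.6,223.4)],.115).round(4))
a=shot('scene','s3');b=shot('side','d3')
f=lambda im,x,y,w,h:cv2.resize(im[y:y+h,x:x+w],(400,600),interpolation=cv2.INTER_CUBIC)
m=np.hstack([f(a['p'],270,130,120,180),f(b['p'],280,160,120,180)])
cv2.imwrite('pics/crop3.png',m[:,:,::-1])
```

```text
[ 0.51334668 -0.19844694  0.0955407 ] 252.76000135364555
bore [[0.5629 0.0308 0.115 ]]
```

View pics/crop3.png

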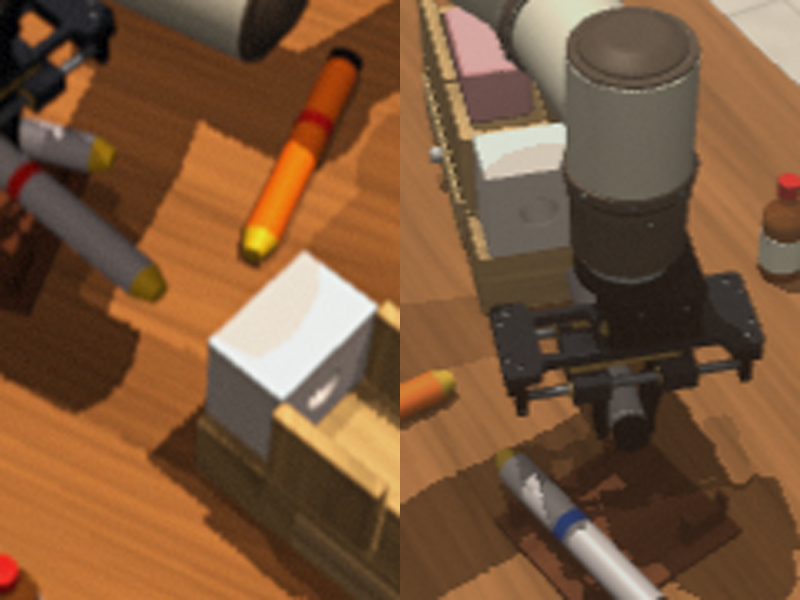

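The scene crop shows the held tube with its nose at about (315,215) and its band at (277,185), lined up with the block. The bore is visible in the side view at about (321,223).

Run:
```python
from h import *
for n,(x0,y0,x1,y1) in(('scene',(328,200,390,255)),('side',(298,192,342,216))):
    c=load(n);hsv=cv2.cvtColor(c['p'],cv2.COLOR_RGB2HSV);m=np.zeros((480,640),np.uint8)
    m[y0:y1,x0:x1]=((hsv[...,1]<45)&(hsv[...,2]>170))[y0:y1,x0:x1]
    cs,_=cv2.findContours(m,cv2.RETR_EXTERNAL,cv2.CHAIN_APPROX_NONE);k=max(cs,key=cv2.contourArea).reshape(-1,2)
    w=plane(c,k,.16)[:,:2];R_=cv2.minAreaRect((w*1000).astype(np.float32));print(n,R_,cv2.boxPoints(R_).round(1).tolist())
s=r.observe();c=load('s3');g=np.array(s['ee_pos'])+[0,0,.019]
u=np.array([np.cos(np.radians(72.76)),np.sin(np.radians(72.76)),0])
for t in(0.046-.012,.046,.1,.151,.166):print(t,proj(c,g+u*t).round(1),proj(c,g+u*t+[0,0,.014]).round(1))
hsv=cv2.cvtColor(c['p'],cv2.COLOR_RGB2HSV).astype(int);H,S,V=[hsv[...,i] for i in range(3)]
for nm,mk,(x0,y0,x1,y1) in(('yel',(H>20)&(H<35)&(S>140)&(V>60),(305,200,325,225)),('red',((H<5)|(H>173))&(S>140),(268,172,290,196))):
    ys,xs=np.where(mk[y0:y1,x0:x1]);print(nm,len(xs),xs.mean()+x0,ys.mean()+y0,xs.min()+x0,xs.max()+x0,ys.min()+y0,ys.max()+y0)
print('pred yel centre',proj(c,g+u*.158).round(1),'pred red top',proj(c,g+u*.04+[0,0,.012]).round(1))
```

```text
scene ((570.6737670898438, 58.71161651611328), (60.27924346923828, 89.80046844482422), 74.38745880126953) [[519.2999877929688, 41.79999923706055], [605.7999877929688, 17.600000381469727], [622.0, 75.69999694824219], [535.5, 99.80000305175781]]
side ((570.8818359375, 60.990753173828125), (58.180763244628906, 89.41085052490234), 74.01798248291016) [[519.9000244140625, 45.29999923706055], [605.7999877929688, 20.700000762939453], [621.9000244140625, 76.5999984741211], [535.9000244140625, 101.30000305175781]]
0.034 [[275.3 182.3]] [[274.8 178.6]]
0.046 [[278.9 185.3]] [[278.5 181.7]]
0.1 [[295.5 199.1]] [[295.2 195.6]]
0.151 [[311.7 212.7]] [[311.6 209.2]]
0.166 [[316.6 216.8]] [[316.5 213.3]]
yel 43 314.4651162790698 215.30232558139534 310 318 210 219
red 60 276.3 182.96666666666667 272 288 178 189
pred yel centre [[313.9 214.6]] pred red top [[276.7 180.7]]
```

{"api": "arm_command", "payload": {"delta_pos": [[-0.15,0.05,0],[-0.3,0.1,0],[-0.45,0.16,0],[-0.54,0.16,0],[-0.54,0.16,0],[-0.54,0.16,0],[-0.54,0.16,0]], "turn": [-0.05,-0.05,-0.05,-0.05,-0.05,-0.05,-0.05], "grip": [1,1,1,1,1,1,1]}}

```text
t: 6.97
ee_pos: [0.5142, -0.143, 0.0955]
eef_rot: [-0.603, 0.798, -0.0, -0.0]
wrist_force: [-0.8, 0.4, -1.0]
gripper_width: 0.0268
grasp_force: 40.0
```

```bash
cat > st.py <<'E'
from h import *
s=r.observe();q=s['eef_rot'];yaw=np.degrees(2*np.arctan2(q[1],q[0]))%360-180
M=np.array([.5628,.0309]);u=np.array([.2706,.9627]);n=np.array([-.9627,.2706]);d=np.array(s['ee_pos'][:2])-M
print('along %.4f lat %.4f z %.4f yaw %.2f'%(d@u,d@n,s['ee_pos'][2]+.019,yaw),'F',np.round(s['wrist_force'],1),'t',s['t'])
E
python3 - <<'E'
from st import *
c=shot('scene','s4');g=np.array(s['ee_pos'])+[0,0,.019]
U=np.array([np.cos(np.radians(yaw)),np.sin(np.radians(yaw)),0])
hsv=cv2.cvtColor(c['p'],cv2.COLOR_RGB2HSV).astype(int);H,S,V=[hsv[...,i] for i in range(3)]
p=proj(c,g+U*.158)[0];print('pred',p);x0,y0=(p-10).astype(int)
ys,xs=np.where(((H>20)&(H<35)&(S>140)&(V>60))[y0:y0+20,x0:x0+20]);print('yel',len(xs),xs.mean()+x0,ys.mean()+y0)
cv2.imwrite('pics/crop4.png',cv2.resize(c['p'][150:270,270:430],(800,600),interpolation=cv2.INTER_CUBIC)[:,:,::-1])
E
```

```text
along -0.1806 lat -0.0002 z 0.1145 yaw 74.12 F [-0.8  0.4 -1. ] t 6.9667
pred [338.02707255 223.83725579]
yel 19 337.2631578947368 222.8421052631579
```

View pics/crop4.png

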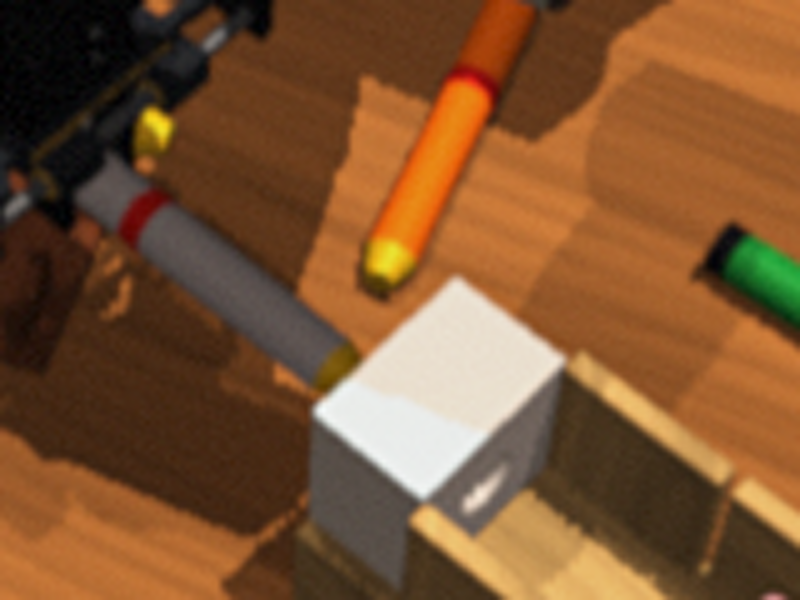

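The crop shows the nose at about (338,224) just short of the outer face and lined up with the bore; nothing is touching. I'll start inserting slowly.

{"api": "arm_command", "payload": {"delta_pos": [[-0.05,0,0],[-0.1,0,0],[-0.15,0,0],[-0.2,0,0],[-0.25,0,0],[-0.3,0,0],[-0.35,0,0],[-0.35,0,0]], "turn": [0,0,0,0,0,0,0,0], "grip": [1,1,1,1,1,1,1,1]}}

```text
t: 7.68
ee_pos: [0.5239, -0.1078, 0.0956]
eef_rot: [-0.603, 0.798, -0.0, 0.0]
wrist_force: [-0.1, 0.4, -0.8]
gripper_width: 0.0267
grasp_force: 40.0
```

```bash
python3 st.py
```

```text
along -0.1440 lat -0.0001 z 0.1146 yaw 74.21 F [-0.1  0.4 -0.8] t 7.6833
```

{"api": "arm_command", "payload": {"delta_pos": [[-0.06,0,0],[-0.12,0,0],[-0.18,0,0],[-0.24,0,0],[-0.3,0,0],[-0.36,0,0],[-0.42,0,0],[-0.5,0,0],[-0.5,0,0]], "turn": [0,0,0,0,0,0,0,0,0], "grip": [1,1,1,1,1,1,1,1,1]}}

```text
t: 8.43
ee_pos: [0.5378, -0.0594, 0.0956]
eef_rot: [-0.603, 0.798, -0.0, 0.0]
wrist_force: [-0.1, 0.3, -1.2]
gripper_width: 0.0269
grasp_force: 40.0
```

```bash
python3 st.py
```

```text
along -0.0937 lat -0.0004 z 0.1146 yaw 74.21 F [-0.1  0.3 -1.2] t 8.4333
```

{"api": "arm_command", "payload": {"delta_pos": [[-0.06,0,0],[-0.12,0,0],[-0.18,0,0],[-0.24,0,0],[-0.3,0,0],[-0.36,0,0],[-0.42,0,0],[-0.42,0,0],[-0.42,0,0]], "turn": [0,0,0,0,0,0,0,0,0], "grip": [1,1,1,1,1,1,1,1,1]}}

```text
t: 9.18
ee_pos: [0.5487, -0.0198, 0.0955]
eef_rot: [-0.603, 0.798, 0.0, -0.0]
wrist_force: [0.0, 0.3, -1.0]
gripper_width: 0.027
grasp_force: 40.0
```

Run:
```python
from st import *
c=shot('scene','s5');b=shot('side','d5')
f=lambda im,x,y,w,h:cv2.resize(im[y:y+h,x:x+w],(400,600),interpolation=cv2.INTER_CUBIC)
cv2.imwrite('pics/crop5.png',np.hstack([f(c['p'],305,180,60,90),f(b['p'],290,190,60,90)])[:,:,::-1])
# silhouette edge of block top hides part of the tube: what the view shows at the tube's upper line
u3=np.r_[u,0];M3=np.r_[M,.115]
for t in(-.02,-.012,-.006,0):print(t,proj(c,M3+u3*t+[0,0,.014]).round(1),proj(b,M3+u3*t+[0,0,.014]).round(1),proj(c,M3+u3*t+np.r_[-n*0.0,0]).round(1))
```

```text
along -0.0526 lat -0.0001 z 0.1145 yaw 74.17 F [ 0.   0.3 -1. ] t 9.1833
-0.02 [[339.4 220.8]] [[322.9 224.3]] [[339.2 224.2]]
-0.012 [[342.1 223. ]] [[322.3 222.5]] [[341.9 226.3]]
-0.006 [[344.3 224.6]] [[321.9 221.1]] [[344. 228.]]
0 [[346.4 226.2]] [[321.5 219.7]] [[346.1 229.6]]
```

View pics/crop5.png

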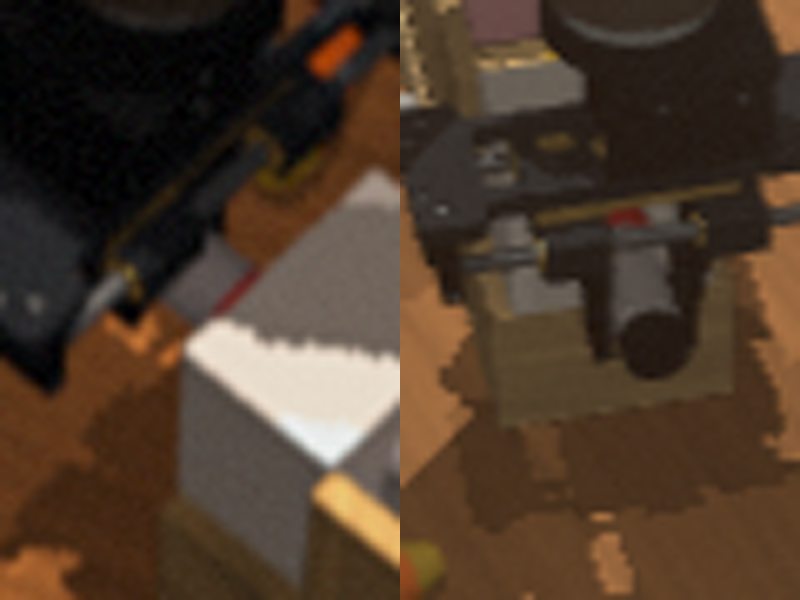

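The crop shows the tube in the bore with the band's rear edge at about (340,223) in the scene view, so the band is still outside, a few mm short of the goal. I'll do the last 6.5 mm, then lower, release and back off.

{"api": "arm_command", "payload": {"delta_pos": [[-0.02,0,0],[-0.05,0,0],[-0.065,0,0],[-0.065,0,0.015],[-0.065,0,0.015],[-0.065,0,0.015],[-0.065,0,0.015],[-0.065,0,0.015],[-0.065,0,0.015],[-0.065,0,0.015],[-0.065,0,0.015]], "turn": [0,0,0,0,0,0,0,0,0,0,0], "grip": [1,1,1,1,1,0.4,0,-0.5,-1,-1,-1]}}

```text
t: 10.2
ee_pos: [0.5505, -0.014, 0.0942]
eef_rot: [-0.603, 0.798, -0.0, 0.0]
wrist_force: [-0.5, 0.7, -0.2]
gripper_width: 0.0525
grasp_force: 0.0
```

{"api": "arm_command", "payload": {"delta_pos": [[0,0,0],[0,0,-0.1],[0,0,-0.3],[0,0,-0.6],[0,0,-0.9],[0,0,-1],[0.3,0,-1],[0.6,0,-1],[1,0,-1],[1,0,-1]], "turn": [0,0,0,0,0,0,0,0,0,0], "grip": [-1,-1,-1,-1,-1,-1,-1,-1,-1,-1]}}

```text
t: 11.03
ee_pos: [0.5209, -0.1142, 0.1946]
eef_rot: [-0.601, 0.799, 0.0, -0.001]
wrist_force: [-0.5, -0.8, -0.6]
gripper_width: 0.0867
grasp_force: 0.0
```

{"api": "arm_command", "payload": {"delta_pos": [[0.3,0.3,0],[0.6,0.6,0],[1,1,0],[1,1,0],[1,1,0]], "turn": [0,0,0,0,0], "grip": [-1,-1,-1,-1,-1]}}

```text
t: 11.45
ee_pos: [0.3963, -0.18, 0.1946]
eef_rot: [-0.602, 0.799, 0.0, 0.0]
wrist_force: [-0.7, 0.8, 0.4]
gripper_width: 0.0869
grasp_force: 0.0
```

Run:
```python
from st import *
c=shot('scene','s6');b=shot('side','d6')
f=lambda im,x,y,w,h:cv2.resize(im[y:y+h,x:x+w],(400,600),interpolation=cv2.INTER_CUBIC)
cv2.imwrite('pics/crop6.png',np.hstack([f(c['p'],305,180,60,90),f(b['p'],290,190,60,90)])[:,:,::-1])
for nm,c,(x0,y0,x1,y1) in(('scene',c,(325,205,360,245)),('side',b,(305,205,345,250))):
    hsv=cv2.cvtColor(c['p'],cv2.COLOR_RGB2HSV).astype(int);H,S,V=[hsv[...,i] for i in range(3)]
    ys,xs=np.where((((H<5)|(H>173))&(S>130)&(V>60))[y0:y1,x0:x1]);print(nm,len(xs),xs.mean()+x0,ys.mean()+y0,ys.min()+y0,ys.max()+y0)
    u3=np.r_[u,0];M3=np.r_[M,.113]
    for t in(-.08,-.068,-.018,-.012,-.006,0):print(t,proj(c,M3+u3*t+[0,0,.014])[0].round(1))
```

```text
along -0.2481 lat 0.1032 z 0.2136 yaw 73.97 F [-0.7  0.8  0.4] t 11.45<stdin>:7: RuntimeWarning: Mean of empty slice.
  ret = ret.dtype.type(ret / rcount)
Traceback (most recent call last):
ValueError: zero-size array to reduction operation minimum which has no identity
```

View pics/crop6.png

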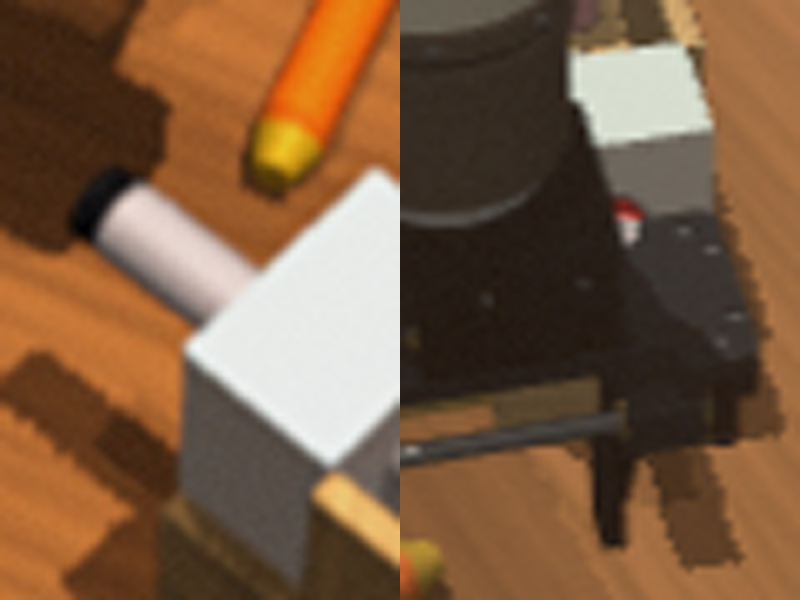

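The scene crop shows the tube's rear sticking out with its cap at (320,212), and the band hidden by the block's top edge. In the side view the arm covers most of it, so I'll move the arm away to the left.

{"api": "arm_command", "payload": {"delta_pos": [[-0.3,0.1,0],[-0.6,0.2,0],[-1,0.4,0]], "turn": [0,0,0], "grip": [-1,-1,-1]}}

```text
t: 11.8
ee_pos: [0.3912, -0.0737, 0.1944]
eef_rot: [-0.602, 0.799, -0.001, 0.0]
wrist_force: [1.1, -0.3, 0.2]
gripper_width: 0.087
grasp_force: 0.0
```

{"api": "arm_command", "payload": {"delta_pos": [[-0.3,0.1,0],[-0.6,0.2,0],[-1,0.4,0]], "turn": [0,0,0], "grip": [-1,-1,-1]}}

```text
t: 12.05
ee_pos: [0.3799, 0.0318, 0.1946]
eef_rot: [-0.603, 0.798, -0.0, 0.001]
wrist_force: [0.9, -0.3, -0.8]
gripper_width: 0.0868
grasp_force: 0.0
```

{"api": "arm_command", "payload": {"delta_pos": [[-0.3,0.1,0],[-0.6,0.2,0],[-1,0.4,0]], "turn": [0,0,0], "grip": [-1,-1,-1]}}

```text
t: 12.3
ee_pos: [0.3686, 0.1363, 0.1945]
eef_rot: [-0.603, 0.798, -0.0, 0.001]
wrist_force: [1.3, 1.0, -0.3]
gripper_width: 0.0875
grasp_force: 0.0
```

{"api": "arm_command", "payload": {"delta_pos": [[-0.3,0.1,0],[-0.6,0.2,0],[-1,0.4,0],[-1,0.4,0],[-1,0.4,0]], "turn": [0,0,0,0,0], "grip": [-1,-1,-1,-1,-1]}}

```text
t: 12.72
ee_pos: [0.3566, 0.2441, 0.1939]
eef_rot: [-0.605, 0.796, -0.0, 0.0]
wrist_force: [-0.6, 0.6, -0.7]
gripper_width: 0.0867
grasp_force: 0.0
```

Run:
```python
from st import *
c=shot('scene','s7');b=shot('side','d7')
cv2.imwrite('pics/crop7.png',cv2.resize(b['p'][190:250,285:365],(800,600),interpolation=cv2.INTER_CUBIC)[:,:,::-1])
u3=np.r_[u,0];M3=np.r_[M,.113]
for nm,c,(x0,y0,x1,y1) in(('scene',c,(310,195,335,225)),('side',b,(305,205,345,260))):
    hsv=cv2.cvtColor(c['p'],cv2.COLOR_RGB2HSV).astype(int);H,S,V=[hsv[...,i] for i in range(3)]
    for k,mk in(('red',((H<5)|(H>173))&(S>130)&(V>60)),('blk',(V<50))):
        ys,xs=np.where(mk[y0:y1,x0:x1])
        if len(xs):print(nm,k,len(xs),xs.mean()+x0,ys.mean()+y0,xs.min()+x0,xs.max()+x0,ys.min()+y0,ys.max()+y0)
    for t in(-.08,-.074,-.068,-.018,-.012,-.006,0):print(t,proj(c,M3+u3*t+[0,0,.014])[0].round(1))
```

```text
along 0.1494 lat 0.2561 z 0.2129 yaw 74.43 F [-0.6  0.6 -0.7] t 12.7167
scene blk 36 319.05555555555554 210.27777777777777 316 323 206 215
-0.08 [318.8 205.3]
-0.074 [320.8 206.8]
-0.068 [322.9 208.4]
-0.018 [340.  221.8]
-0.012 [342.1 223.4]
-0.006 [344.2 225.1]
0 [346.3 226.7]
side red 23 320.8695652173913 221.43478260869566 317 325 220 224
side blk 51 326.9019607843137 241.52941176470588 323 331 238 245
-0.08 [327.6 239.2]
-0.074 [327.1 237.7]
-0.068 [326.6 236.2]
-0.018 [322.8 224.4]
-0.012 [322.4 223. ]
-0.006 [321.9 221.6]
0 [321.5 220.2]
```

View pics/crop7.png

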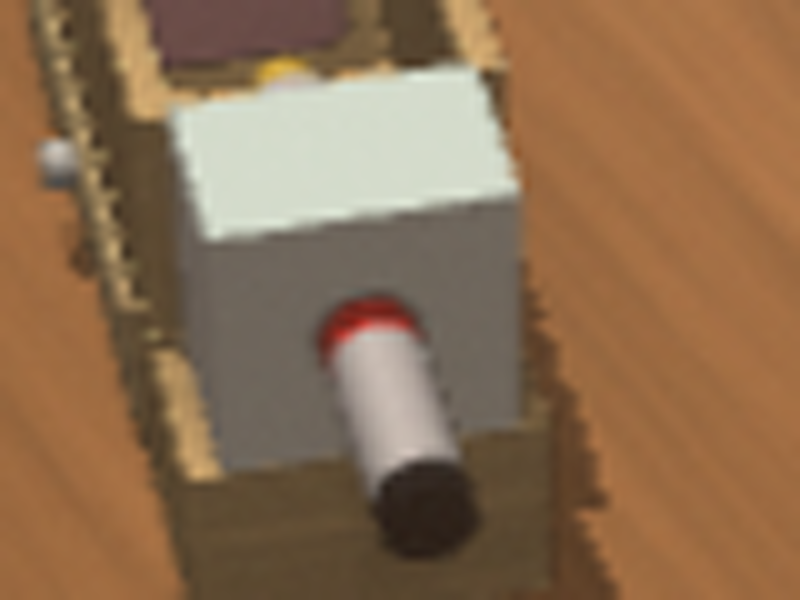

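The crop shows the tube through the block with the yellow nose visible in the bed at (313,197), and the band just outside the face at (322,221). I'll take a sub-pixel profile along the tube's top line to settle the depth.

Run:
```python
from st import *
b=load('d7');u3=np.r_[u,0];M3=np.r_[M,.113]
o=b['T'][:3,3];v=o-M3;m=v-(v@u3)*u3;m/=np.linalg.norm(m)   # visible crest of the tube
im=cv2.GaussianBlur(b['p'],(0,0),.5).astype(np.float32)
ts=np.arange(-.092,.014,.002)
P=proj(b,M3+np.outer(ts,u3)+.014*m).astype(np.float32)
q=cv2.remap(im,P[:,0].reshape(-1,1),P[:,1].reshape(-1,1),cv2.INTER_LINEAR)[:,0]
for t,p,x in zip(ts,P,q):
    if t<-.06 or t>-.03:print(round(float(t)*1000),p.round(1),x.astype(int))
# face top edge along bore line, z=.16, in the same picture
ts=np.arange(-.012,.013,.002);P=proj(b,np.r_[M,.16]+np.outer(ts,u3)).astype(np.float32)
q=cv2.remap(im,P[:,0].reshape(-1,1),P[:,1].reshape(-1,1),cv2.INTER_LINEAR)[:,0];print([(round(float(t)*1000),int(x.mean())) for t,x in zip(ts,q)])
```

```text
along 0.1466 lat 0.2554 z 0.2128 yaw 74.22 F [ 0.2 -0.1 -0.3] t 12.8167
-92 [327.5 242.4] [45 32 24]
-90 [327.3 241.9] [45 33 25]
-88 [327.2 241.4] [45 34 25]
-86 [327.  240.9] [45 34 26]
-84 [326.9 240.4] [45 34 25]
-82 [326.7 239.9] [45 34 25]
-80 [326.5 239.4] [45 34 26]
-78 [326.4 238.9] [47 35 27]
-76 [326.2 238.4] [49 37 30]
-74 [326.1 237.9] [51 40 33]
-72 [325.9 237.4] [53 42 35]
-70 [325.8 237. ] [57 47 40]
-68 [325.6 236.5] [79 68 62]
-66 [325.4 236. ] [105  94  88]
-64 [325.3 235.5] [146 134 127]
-62 [325.1 235. ] [187 174 165]
-30 [322.7 227.4] [198 185 176]
-28 [322.5 226.9] [198 185 176]
-26 [322.4 226.5] [197 184 175]
-24 [322.2 226. ] [197 184 175]
-22 [322.1 225.5] [198 185 176]
-20 [321.9 225.1] [199 186 177]
-18 [321.8 224.6] [199 185 176]
-16 [321.6 224.1] [199 184 175]
-14 [321.5 223.7] [198 179 170]
-12 [321.3 223.2] [197 172 163]
-10 [321.2 222.8] [195 151 142]
-8 [321.  222.3] [190 111 102]
-6 [320.9 221.9] [176  77  68]
-4 [320.7 221.4] [150  59  49]
-2 [320.6 220.9] [127  45  35]
0 [320.5 220.5] [119  46  37]
2 [320.3 220. ] [111  47  40]
4 [320.2 219.6] [105  64  56]
6 [320.  219.1] [101  81  74]
8 [319.9 218.7] [104  92  83]
10 [319.7 218.2] [107  98  88]
12 [319.6 217.8] [109 101  91]
[(-12, 102), (-10, 102), (-8, 101), (-6, 103), (-4, 106), (-2, 115), (0, 139), (2, 162), (4, 184), (6, 204), (8, 208), (10, 210), (12, 211)]
```

Both views give the same answer: the band's front edge is about 2 mm inside the face (tolerance 5 mm). The cap-to-band spacing measures 56.4 mm against a true 56 mm. The tube is resting and the gripper is clear, so I'm handing in.

```bash
python3 -c "
from bench import r
print(r.job_done())"
```

```text
the job is handed in; nothing more can be done
None
```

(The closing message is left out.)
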